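# Unpin the pressing jig and stack its board

## Task

Pull the red-looped hitch clip straight out sideways from the steel post of the pressing jig and lay the whole clip down in the blue tray. Then lift the freed dark board up off the post and stack it gently and squarely on the pile of boards, with the edges of the three boards lined up, and let go. Leave the finial, the wax jar and the cork sanding block alone.

Things in the scene. Friction and masses are not known exactly. Their poses are not given: they have to be found in the camera images.
- jig: Fixed pressing jig: a light wooden bed 190 x 36 x 22 mm (x, y, z), with a cross foot 30 x 100 x 12 mm under its -x end. Origin: centre of its underside, on the bench. A vertical steel post of 24 mm diameter stands on the bed at x = +62 mm, y = 0; its top is 76 mm above the bench. The post is drilled through along the jig's y axis.
- hole (a point): Centre of the cross hole in the jig's post, 62 mm above the bench. The hole runs along the jig's y axis and is 7.5 mm high and 7.8 mm wide; the clip's leg is loose in it, so the clip's loop hangs about 4 mm lower than the hole.
- clip: Flat steel hitch clip, 6 mm wire, 127 mm long, 100 g, with a loop dipped in red plastic (8 mm thick). Origin: centre of the loop, mid-wire; x points along the straight leg to its tip, z up. Loop: straight sides at y = +17 and -17 mm, x = -18 to +18 mm (42 mm over all); it ends at x = -29 mm. Straight leg at y = 0 to x = +96 mm; sprung bowed leg at y = +9 to +18 mm, to x = +98 mm.
- leg_tip (a point): Tip of the clip's straight leg. When fitted, the leg is in the post's hole, the bowed leg hugs the post's outside, the loop is on the jig's +y side (clip x = jig -y) and the post's centre is at x = +58 mm, y = 0 of the clip. It comes out by pulling along the clip's -x: some 4 to 10 N until the bow snaps over the post, wholly clear of the post after 54 mm.
- tray: Fixed blue open tray, 200 x 140 x 24 mm outside (x, y, z), walls 4 mm, floor 4 mm thick. Origin: centre of its underside, on the bench.
- board: Loose dark wooden board, 180 x 54 x 22 mm (x, y, z), with a through hole of 34 mm diameter at x = +62 mm, y = 0. Origin: centre of its underside, z up. At the start it lies on the jig's bed, in line with it and overhanging both long sides, its hole around the post and the clip passing above it, which stops it from being lifted. About 170 g.
- pile_top: Upper one of the pile of two loose boards, the same size and shape as the dark board (180 x 54 x 22 mm, origin at the centre of the underside), in a paler wood, lying squarely on the lower one. Which end the hole is at does not matter for the pile.
- pile_low: Lower board of the pile, lying on the bench; same size, same origin.
- finial: Bystander: turned dark wooden finial, 56 mm in diameter, 80 mm tall, standing. Origin at its underside.
- wax_jar: Bystander: amber wax jar with a black cap, 62 mm in diameter, 70 mm tall, standing. Origin at its underside.
- sanding_block: Bystander: cork sanding block 110 x 60 x 35 mm. Origin at the centre of its underside.
Mind the look-alikes: they are no part of the job. What is shaped like the clip but turquoise is not meant. There is more than one size of the jig; the job needs the smaller.

How it is judged (in metres and radians):
On the way, in this order (a step that is already met when the one before it is completed fails the run):
1. the clip is pulled out of the post while the board still lies on the jig (distance between clip and hole above 0.105 m and distance of board from where it was at the start of the episode below 0.02 m), for 0.1 s.
2. the clip lies in the tray, let go, with the board still on the jig (x of clip in the frame of tray between -0.096 and 0.096 m and y of clip in the frame of tray between -0.066 and 0.066 m and z of each of clip, leg_tip in the frame of tray below 0.022 m and x of leg_tip in the frame of tray between -0.096 and 0.096 m and y of leg_tip in the frame of tray between -0.066 and 0.066 m and linear speed of clip below 0.03 m/s and contact force between clip and the fingers below 0.1 N and distance of board from where it was at the start of the episode below 0.02 m), for 0.2 s.
3. the board lies squarely on the pile, let go (horizontal distance between board and pile_top below 0.008 m and angle between the x axis of board and the x axis of pile_top, either way round below 0.09 rad and z of board in the frame of pile_top between 0.019 and 0.025 m and linear speed of board below 0.03 m/s and contact force between board and the fingers below 0.1 N), for 0.2 s.
At the end, for the whole second after the job is handed in: Clip wholly inside the tray, below its rim. Dark board flat on the pile, its centre within 8 mm and its long side within 0.09 rad of the board below, either end first; the two pile boards just as square to each other, the lower one on the bench. All at rest (x of clip in the frame of tray between -0.096 and 0.096 m and y of clip in the frame of tray between -0.066 and 0.066 m and z of each of clip, leg_tip in the frame of tray below 0.022 m and x of leg_tip in the frame of tray between -0.096 and 0.096 m and y of leg_tip in the frame of tray between -0.066 and 0.066 m and horizontal distance between board and pile_top below 0.008 m and angle between the x axis of board and the x axis of pile_top, either way round below 0.09 rad and z of board in the frame of pile_top between 0.019 and 0.025 m and horizontal distance between pile_top and pile_low below 0.008 m and angle between the x axis of pile_top and the x axis of pile_low, either way round below 0.09 rad and z of pile_top in the frame of pile_low between 0.019 and 0.025 m and angle between board's own z axis and vertical below 0.05 rad and linear speed of each of board, clip, pile_top below 0.02 m/s and height (world z) of pile_low below 0.005 m); the robot touches nothing.
It fails at once if a bystander (finial, wax jar, sanding block) is pushed more than 20 mm or tipped over (distance of any of finial, wax_jar, sanding_block from where it was at the start of the episode above 0.02 m or angle between any of finial, wax_jar, sanding_block's own z axis and vertical above 0.5 rad).
It fails at once if the board is dropped or pressed hard on the pile (over 40 N) (contact force between board and pile_top above 40 N).
It also fails if it takes over 64 s, if anything falls off the work surface, if the arm or the gripper's body presses on something with over 40 N, if the wrist force passes 120 N, or if a joint passes its speed limit or range.

## Robot

A 6-joint arm with a two-finger parallel gripper is mounted at the origin on the work surface. World frame = base frame: x ahead of the robot, y to its left, z up, the work surface at z = 0. Lengths are in m, angles in degrees, forces in N, time in s.
With the tool pointing down it reaches from about 0.35 to 0.875 m from the base axis. Payload 4.2 kg.
Tool frame: the origin (TCP) lies at the very end of the fingers, on their centre line; the grasp point (between the pads) lies 19 mm behind it; z points along the fingers, x is the direction in which the jaws open and shut, and the axes are right-handed (so a half turn about z gives the same grasp; the last joint's range is limited). The gripper opens to 87 mm and grips with 3 to 60 N. Pads are 19 mm wide; open, the fingers measure 117 mm over their backs; the gripper's body (75 mm by 190 mm) begins 51 mm behind the grasp point.
Start: joints at [81.566, 22.042, 0.453, 0, -68.411, -14.817], TCP at [0.247, 0.574, 0.223] pointing down, gripper open.
Joint ranges: [-179.83, 179.83], [-69.29, 118.12], [-61.27, 80.66], [-181.25, 117.63], [-171.15, -9.14], [-177.46, 177.46]. Speed limits (degrees/s): [159.86, 159.86, 180, 180, 180, 180].

## Interface

Orientations are given as a 3x3 rotation matrix whose columns are the frame's x, y, z axes.
In Python, from station import r gives the robot as it stands.
- The arm moves only by the tool move_arm, never from a script. Its argument "series" is a list that holds one entry, the list of rows, each a list of 7 numbers: the shift along the tool's x, y, z in cm, then the turn, a rotation vector about the tool's x, y, z in degrees, then the opening, from -1 (shut) to 1 (fully open). In form: [[[dx, dy, dz, wx, wy, wz, fingers], ...]]. A call has 1 to 12 rows; each row shifts and turns the commanded pose from where the row before left it, along the tool's axes as they then stand; what a row does not reach is not made up. A row lasts 1/8 s, in which the tool goes at most 62.5 mm and 10.7 degrees, less where a joint would pass 70% of its speed; a pose out of reach is approached as far as the arm can. A call is refused whole if a number of a shift passes 6.25 or a number of a turn 10.7, either way. A call with a gripper value outside its range is refused whole. The fingers move at their own pace and stop on an object; the grip force is fixed at half the most. Time passes only in rows, so rows that do not move let the fingers close. It gives the time, the measured TCP pose, the force and the opening at its end, in the units of the state.
- r.sense(): the state, without advancing time (a new reading comes with each control period).
- r.capture(name): name is "scene" or "top" or "wrist"; returns a dict with "color" (384x512x3 uint8, blue, green, red), "fx", "fy", "cx", "cy" (pixels), "rvec" (rotation vector, rad) and "tvec" (3), from world to camera coordinates, as OpenCV has them; the wrist camera has in their place "tool_from_camera" (4x4, takes a point from camera to tool coordinates, whose origin is the TCP and whose axes are the tool frame's). Camera axes: x right, y down, z forward; pixel columns grow to the right and rows downward; lengths in m; the calibration is good to about 2 mm. A picture is of the moment at which its call begins: read the wrist's pose just before it. There is no depth.
- r.finish_job(): hands the job in, once; it reports no verdict.
The state is a dict: "time_s": time; "joints": joint angles; "joint_velocities": joint speeds; "effort": joint torques, N m; "tcp_pos": TCP position; "ee_rot": TCP orientation; "wrist_force": force on the tool from outside, world axes, zero at the start; "moment": the same for the moment, N m; "gripper_width": opening from 0.0 (shut) to 1.0 (fully open).
Only numpy, scipy, OpenCV 4.12 (cv2) and the standard library are available. Lean on these libraries where they do the work, as an engineer would, in place of code of your own. Each camera call takes 0.05 s, during which the arm holds its last target.

## Working session

There is one attempt and no reset: what is moved stays moved. The work goes in short steps, Python scripts to look and compute and a tool call to move; the robot and the scene stay as the last step left them, time stands still between calls to the robot, and variables do not carry over. Pictures are saved under pics/ and viewed, and the job is handed in when it is done.

Besides the shell and the picture viewer there is one more tool, called after "Emit:" as name(argument=value, ...), one argument or row to a line, values as JSON. move_arm: Moves the arm, as the interface text tells. Its arguments: {"type":"object","properties":{"series":{"type":"array","items":{"type":"array","items":{"type":"array","items":{"type":"number"}}}}},"required":["series"]}

```bash
mkdir -p pics; ls
cat > h.py <<'E'
import numpy as np, cv2
from station import r
def cam(n):
    c=r.capture(n); return c
def ray(c,u,v,T=None):
    d=np.array([(u-c['cx'])/c['fx'],(v-c['cy'])/c['fy'],1.])
    if 'rvec' in c:
        R=cv2.Rodrigues(np.array(c['rvec'],float))[0]; t=np.array(c['tvec'],float).ravel()
        return -R.T@t, R.T@d
    M=np.array(c['tool_from_camera']); p,Rt=T
    return p+Rt@M[:3,3], Rt@(M[:3,:3]@d)
def onz(c,u,v,z,T=None):
    o,d=ray(c,u,v,T); return o+d*(z-o[2])/d[2]
def proj(c,P):
    R=cv2.Rodrigues(np.array(c['rvec'],float))[0]; q=R@np.array(P)+np.array(c['tvec'],float).ravel()
    return c['fx']*q[0]/q[2]+c['cx'], c['fy']*q[1]/q[2]+c['cy']
def pose():
    s=r.sense(); return np.array(s['tcp_pos']),np.array(s['ee_rot']).reshape(3,3)
E
python3 - <<'E'
from h import *
print(r.sense())
for n in('scene','top','wrist'):
    c=cam(n); cv2.imwrite(f'pics/{n}0.png',c['color']); np.save(f'{n}0.npy',c,allow_pickle=True)
    print(n,{k:v for k,v in c.items() if k!='color'})
E
```

```text
pics
{'time_s': 0.0, 'joints': array([ 8.15650706e+01,  2.20904175e+01,  3.79947402e-01, -2.97740508e-02,
       -6.84116926e+01, -1.48156978e+01]), 'joint_velocities': array([ 0.07581438,  0.08862256,  0.01214736, -0.00323015, -0.00863384,
       -0.05116257]), 'effort': array([ 2.90167027e-04, -3.90660417e+01,  1.87409198e+01,  4.21982646e+00,
        1.10319606e-02, -1.86077118e-04]), 'tcp_pos': array([0.24647011, 0.57368884, 0.22146235]), 'ee_rot': array([[-3.94929187e-01, -9.18711223e-01, -7.90723866e-04],
       [-9.18708966e-01,  3.94929971e-01, -2.03815140e-03],
       [ 2.18475312e-03, -7.84803729e-05, -9.99997610e-01]]), 'wrist_force': array([ 0.08694023, -0.25816688, -0.4026074 ]), 'moment': array([-0.00639922,  0.02074321, -0.0038117 ]), 'gripper_width': 0.9973130014572642}
scene {'fx': 480.1810952051155, 'fy': 480.1810952051155, 'cx': 256.60763305286565, 'cy': 189.7045180691302, 'rvec': array([ 1.1974271 ,  2.20044549, -1.03710997]), 'tvec': array([ 0.25226178, -0.21197973,  1.74168728])}
top {'fx': 402.58728834483634, 'fy': 402.58728834483634, 'cx': 261.0147832712359, 'cy': 195.48258801254553, 'rvec': array([ 2.11527941, -2.15944615,  0.18803641]), 'tvec': array([0.03032011, 0.5348402 , 1.20504713])}
wrist {'fx': 272.3177182661703, 'fy': 272.3177182661703, 'cx': 250.71702197415377, 'cy': 190.47788640579213, 'tool_from_camera': array([[ 0.99999725, -0.00177016, -0.00153863,  0.00140645],
       [ 0.00211482,  0.96419164,  0.26519806, -0.07231837],
       [ 0.00101409, -0.26520059,  0.96419273, -0.16261538],
       [ 0.        ,  0.        ,  0.        ,  1.        ]])}
```

View pics/scene0.png

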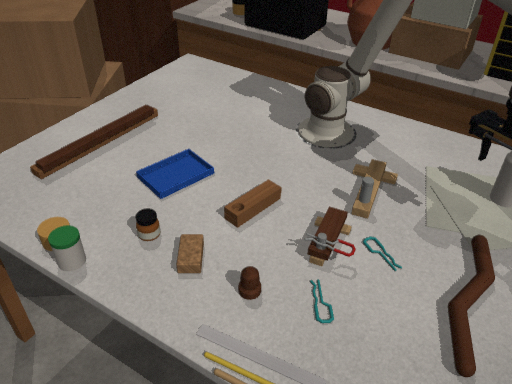

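View pics/top0.png

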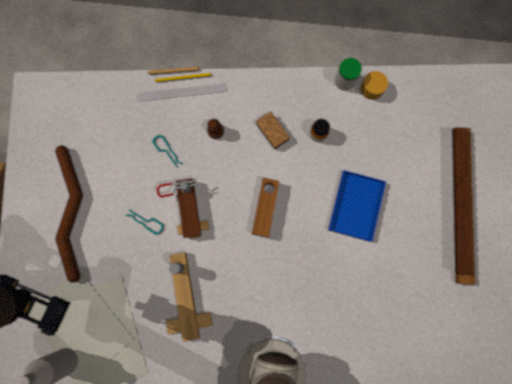

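View pics/wrist0.png

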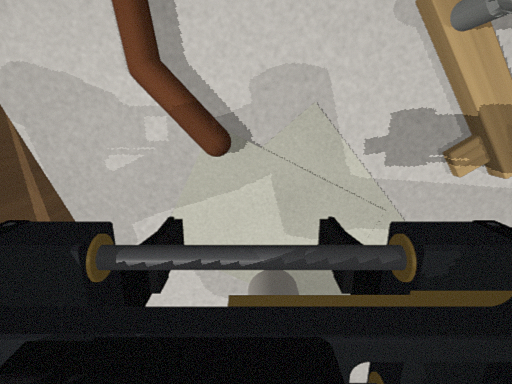

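The top view shows the red loop at (165,190), the dark board from (185,182) to (194,235), the pile at (265,207), and the tray at (358,206). The other jig at (183,295) is the larger one and has no board. Next I'll measure these.

Run:
```python
from h import *
c=np.load('top0.npy',allow_pickle=True).item(); im=c['color']
cr=cv2.resize(im[165:250,140:240],None,fx=6,fy=6,interpolation=cv2.INTER_CUBIC); cv2.imwrite('pics/t_jig.png',cr)
cr=cv2.resize(im[165:250,230:400],None,fx=4.5,fy=4.5,interpolation=cv2.INTER_CUBIC); cv2.imwrite('pics/t_pile.png',cr)
hsv=cv2.cvtColor(im,cv2.COLOR_BGR2HSV)
def rect(m,roi,zs,name):
    u0,v0,u1,v1=roi; k=np.zeros_like(m); k[v0:v1,u0:u1]=m[v0:v1,u0:u1]
    cs,_=cv2.findContours(k,cv2.RETR_EXTERNAL,cv2.CHAIN_APPROX_NONE)
    ct=max(cs,key=cv2.contourArea); 
    for z in zs:
        P=np.array([onz(c,p[0],p[1],z)[:2] for p in ct[:,0]],np.float32)*1000
        print(name,z,cv2.contourArea(ct),cv2.minAreaRect(P))
blue=cv2.inRange(hsv,(105,120,40),(125,255,255)); rect(blue,(320,160,400,250),[0.024,0.0],'tray')
wood=cv2.inRange(hsv,(5,90,30),(22,255,255)); rect(wood,(240,170,290,245),[0.044,0.022],'pile')
dark=cv2.inRange(hsv,(0,90,20),(13,255,130)); rect(dark,(172,190,203,242),[0.044],'board')
red=cv2.inRange(hsv,(0,130,100),(8,255,255))|cv2.inRange(hsv,(172,130,100),(180,255,255)); rect(red,(150,175,185,205),[0.058],'loop')
print(hsv[205,260],hsv[215,190],hsv[225,265])
```

```text
tray 0.024 2619.5 ((502.00946044921875, -282.8885498046875), (139.23947143554688, 196.25714111328125), 73.29297637939453)
tray 0.0 2619.5 ((505.36309814453125, -288.9040222167969), (141.9060516357422, 200.015625), 73.2929916381836)
pile 0.044 897.0 ((499.579345703125, 6.043415069580078), (52.79612350463867, 178.29869079589844), 77.67741394042969)
pile 0.022 897.0 ((502.65985107421875, 5.594261169433594), (53.737979888916016, 181.4794921875), 77.67741394042969)
board 0.044 706.0 ((486.6775817871094, 242.951904296875), (151.49667358398438, 54.082706451416016), 8.962776184082031)
loop 0.058 9.5 ((555.7601318359375, 318.6243896484375), (37.2743034362793, 40.04209518432617), 11.964092254638672)
[ 13 182 119] [ 10 167  84] [ 14 172 123]
```

Run:
```python
from h import *
c=np.load('scene0.npy',allow_pickle=True).item(); im=c['color']
cv2.imwrite('pics/s_jig.png',cv2.resize(im[190:280,270:400],None,fx=6,fy=6,interpolation=cv2.INTER_CUBIC))
```

```text
(no output)
```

View pics/t_jig.png

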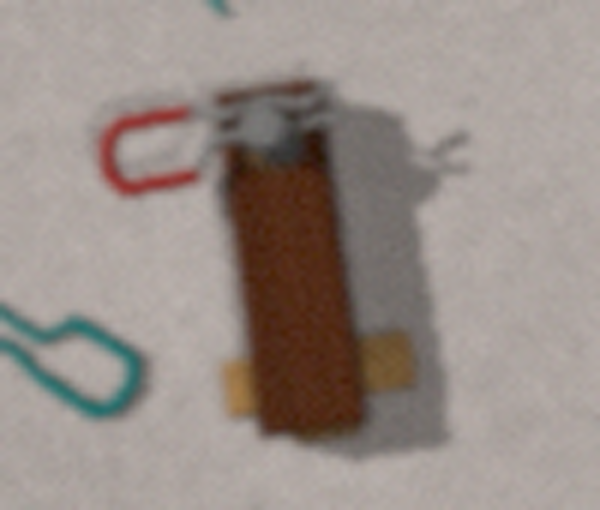

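View pics/t_pile.png

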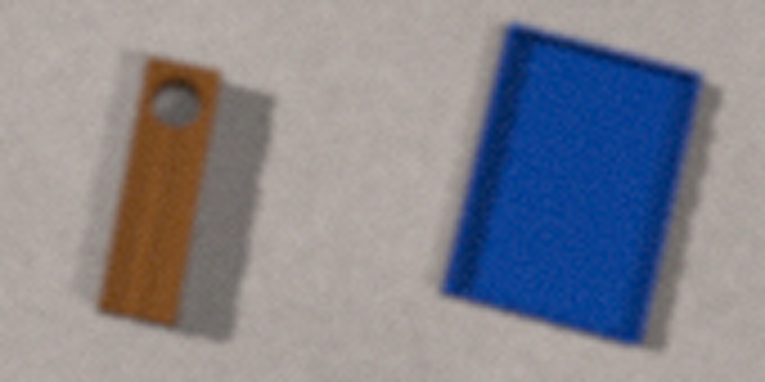

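View pics/s_jig.png

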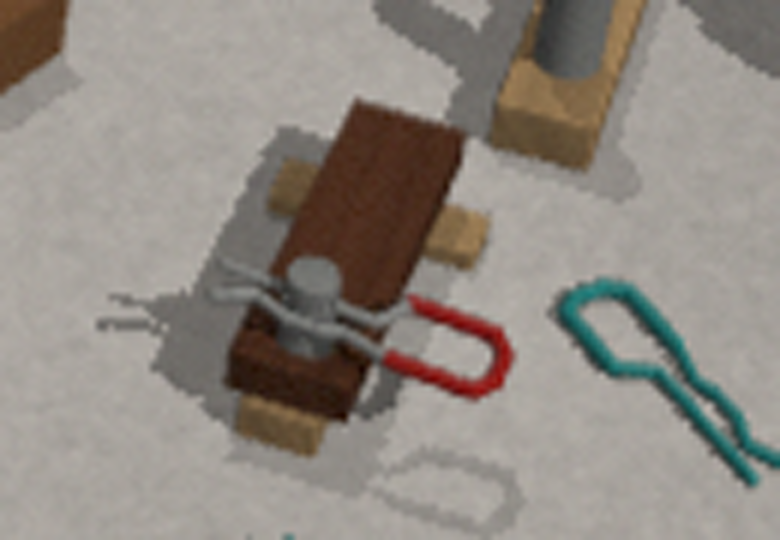

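Emit:
move_arm(
  series=[
    [[0,0,0,0,0,9.65,1],[0,0,0,0,0,9.65,1],[0,0,0,0,0,9.65,1],[0,0,0,0,0,9.65,1],[0,0,0,0,0,9.65,1],[0,0,0,0,0,9.65,1]],
  ],
)

```text
time_s: 0.9
tcp_pos: [0.2466, 0.574, 0.2221]
ee_rot: [[-0.989, -0.148, -0.0], [-0.148, 0.989, -0.001], [0.001, -0.001, -1.0]]
wrist_force: [0.2, 0.1, 0.5]
gripper_width: 1.0
```

Emit:
move_arm(
  series=[
    [[-2,-2.3,0,0,0,0,1],[-3.75,-4.4,0,0,0,0,1],[-3.75,-4.4,0,0,0,0,1],[-3.75,-4.4,0,0,0,0,1],[-3.75,-4.4,0,0,0,0,1],[-3.75,-4.4,0,0,0,0,1],[-3.4,-4,0,0,0,0,1],[-2,-2.4,0,0,0,0,1],[0,0,0,0,0,0,1],[0,0,0,0,0,0,1]],
  ],
)

```text
time_s: 2.15
tcp_pos: [0.5519, 0.3112, 0.2221]
ee_rot: [[-0.988, -0.154, -0.001], [-0.154, 0.988, -0.0], [0.001, -0.0, -1.0]]
wrist_force: [0.1, -0.1, -0.0]
gripper_width: 1.003
```

Run:
```python
from h import *
T=pose(); c=cam('wrist'); c['T']=T; np.save('w1.npy',c,allow_pickle=True); cv2.imwrite('pics/w1.png',c['color'])
c2=cam('top'); np.save('top1.npy',c2,allow_pickle=True)
print(T, np.degrees(np.arctan2(T[1][1,0],T[1][0,0])), r.sense()['time_s'],r.sense()['joints'])
```

```text
(array([0.55191629, 0.31118659, 0.22214353]), array([[-9.88114202e-01, -1.53719647e-01, -7.71106708e-04],
       [-1.53719465e-01,  9.88114488e-01, -2.91091435e-04],
       [ 8.06688183e-04, -1.69097471e-04, -9.99999660e-01]])) -171.15746013488413 2.25 [ 4.40847319e+01  2.28964792e+01  1.77013960e+00 -1.05667201e-02
 -6.88883762e+01 -3.51588985e+01]
```

View pics/w1.png

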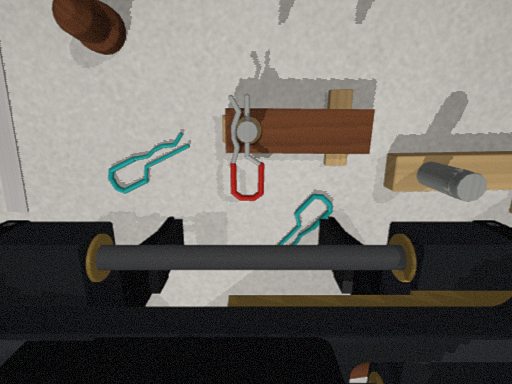

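The wrist view shows the red loop at about (247,182), the post top at (247,131), and the board from (226,131) to (372,131). The turquoise clip at (310,215) sits near where the gripper will be. Measuring more finely.

Run:
```python
from h import *
c=np.load('w1.npy',allow_pickle=True).item(); im=c['color'];T=c['T']
hsv=cv2.cvtColor(im,cv2.COLOR_BGR2HSV)
cv2.imwrite('pics/w1c.png',cv2.resize(im[80:210,215:385],None,fx=4.7,fy=4.7,interpolation=cv2.INTER_CUBIC))
def big(m,roi):
    u0,v0,u1,v1=roi; k=np.zeros_like(m); k[v0:v1,u0:u1]=m[v0:v1,u0:u1]
    ct=max(cv2.findContours(k,cv2.RETR_EXTERNAL,cv2.CHAIN_APPROX_NONE)[0],key=cv2.contourArea); return ct[:,0]
dark=cv2.inRange(hsv,(0,90,20),(12,255,140)); b=big(dark,(200,100,385,160))
P=np.array([onz(c,u,v,.044,T)[:2]*1000 for u,v in b],np.float32); print('board',cv2.minAreaRect(P))
red=cv2.inRange(hsv,(0,130,90),(6,255,255))|cv2.inRange(hsv,(173,130,90),(180,255,255)); b=big(red,(215,150,280,210))
P=np.array([onz(c,u,v,.058,T)[:2]*1000 for u,v in b],np.float32); print('loop',cv2.minAreaRect(P),cv2.boundingRect(b))
q=(P-T[0][:2]*1000)@T[1][:2,:2]; print('loop in tool mm min/max',q.min(0),q.max(0))
print(onz(c,247,131,.076,T))
# tray/pile from top1
c=np.load('top1.npy',allow_pickle=True).item();im=c['color'];hsv=cv2.cvtColor(im,cv2.COLOR_BGR2HSV)
cv2.imwrite('pics/top1.png',im)
m=cv2.inRange(hsv,(105,120,40),(125,255,255)); b=big(m,(320,160,400,250)); P=np.array([onz(c,u,v,.02,)[:2]*1000 for u,v in b],np.float32); print('tray',cv2.minAreaRect(P))
```

```text
board ((487.1686096191406, 245.7232666015625), (148.7959442138672, 53.33397674560547), 8.1932373046875)
loop ((555.2606811523438, 316.8523864746094), (39.89765548706055, 48.064693450927734), 9.40967845916748) (231, 162, 33, 39)
loop in tool mm min/max [-23.9923796  -19.12031566] [15.90795532 29.03004466]
[0.56397318 0.25554184 0.076     ]
tray ((502.18072509765625, -283.56439208984375), (139.90188598632812, 197.79159545898438), 73.49658203125)
```

View pics/w1c.png

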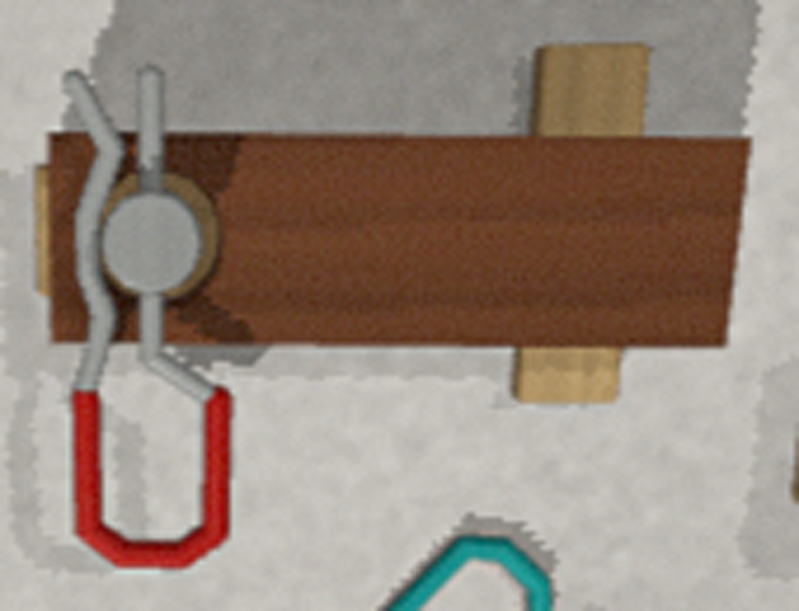

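Grasp offset is tool x -4 mm, y 0, down 176 mm. That agrees with the post plus 58 mm to within about 1 mm.

Emit:
move_arm(
  series=[
    [[-0.4,0,3,0,0,0,1],[0,0,5,0,0,0,1],[0,0,5,0,0,0,1],[0,0,3,0,0,0,1],[0,0,1.6,0,0,0,1],[0,0,0,0,0,0,1]],
  ],
)

```text
time_s: 3.0
tcp_pos: [0.5557, 0.3121, 0.046]
ee_rot: [[-0.988, -0.155, -0.001], [-0.155, 0.988, -0.001], [0.001, -0.001, -1.0]]
wrist_force: [-0.6, -0.0, 0.9]
gripper_width: 0.998
```

Run:
```python
from h import *
for n in('scene','wrist'):
    c=cam(n); im=c['color']
    if n=='scene': im=cv2.resize(im[170:280,270:400],None,fx=5,fy=5,interpolation=cv2.INTER_CUBIC)
    cv2.imwrite(f'pics/{n}2.png',im)
```

```text
(no output)
```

View pics/scene2.png

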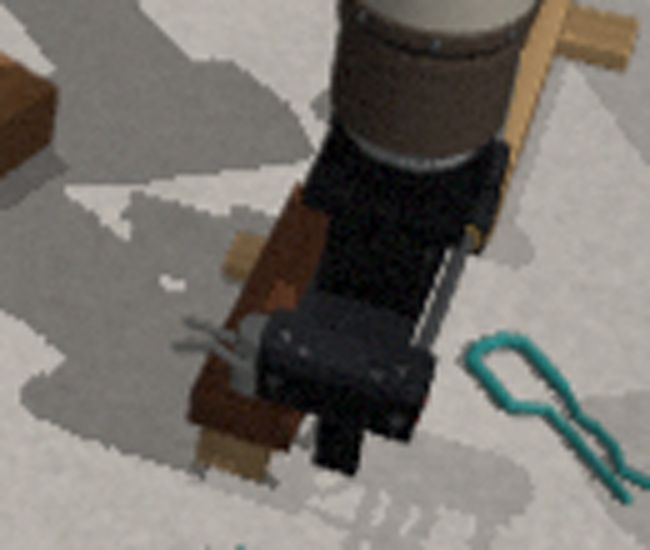

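View pics/wrist2.png

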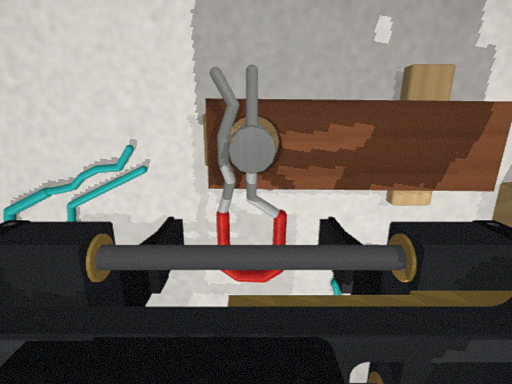

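The loop sits centred between the fingers, with its sides at columns 222 and 281 and the fingers at 180 and 322. Closing.

Emit:
move_arm(
  series=[
    [[0,0,0,0,0,0,0.2],[0,0,0,0,0,0,-0.2],[0,0,0,0,0,0,-1],[0,0,0,0,0,0,-1],[0,0,0,0,0,0,-1],[0,0,0,0,0,0,-1]],
  ],
)

```text
time_s: 3.85
tcp_pos: [0.5563, 0.3117, 0.0465]
ee_rot: [[-0.988, -0.154, -0.0], [-0.154, 0.988, -0.0], [0.0, -0.0, -1.0]]
wrist_force: [-0.1, 0.1, -0.2]
gripper_width: 0.469
```

Emit:
move_arm(
  series=[
    [[0,0.5,0,0,0,0,-1],[0,0.8,0,0,0,0,-1],[0,0.8,0,0,0,0,-1],[0,0.8,0,0,0,0,-1],[0,0.8,0,0,0,0,-1],[0,0.8,0,0,0,0,-1]],
  ],
)

```text
time_s: 4.6
tcp_pos: [0.5484, 0.3569, 0.0462]
ee_rot: [[-0.988, -0.154, -0.001], [-0.154, 0.988, -0.0], [0.001, -0.0, -1.0]]
wrist_force: [0.1, -0.0, -1.8]
gripper_width: 0.472
```

Run:
```python
from h import *
c=cam('wrist'); cv2.imwrite('pics/w3.png',c['color'])
```

```text
(no output)
```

View pics/w3.png

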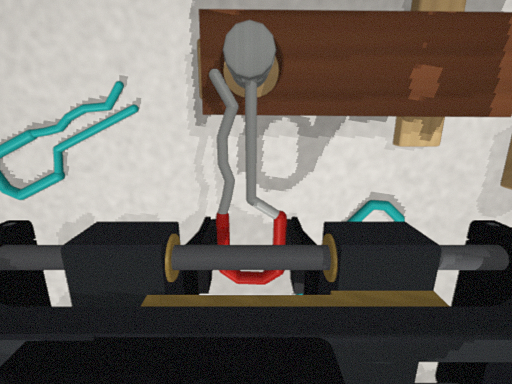

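The clip is moving with the gripper: its legs reach up to the post at (250,80) and the board hasn't moved. I'll keep pulling until it is well clear, then lift.

Emit:
move_arm(
  series=[
    [[0,0.8,0,0,0,0,-1],[0,0.8,0,0,0,0,-1],[0,1.2,0,0,0,0,-1],[0,1.4,0,0,0,0,-1],[0,1,0,0,0,0,-1],[0,0,0,0,0,0,-1],[0,0,-3,0,0,0,-1],[0,0,-5,0,0,0,-1],[0,0,-5,0,0,0,-1],[0,0,-3,0,0,0,-1],[0,0,0,0,0,0,-1]],
  ],
)

```text
time_s: 6.02
tcp_pos: [0.5424, 0.4082, 0.2101]
ee_rot: [[-0.988, -0.154, 0.005], [-0.154, 0.988, 0.005], [-0.005, 0.004, -1.0]]
wrist_force: [-0.2, 0.5, -1.4]
gripper_width: 0.473
```

Run:
```python
from h import *
T=pose();c=cam('wrist'); cv2.imwrite('pics/w4.png',c['color']); 
c=cam('scene');cv2.imwrite('pics/s4.png',c['color']);print(T)
```

```text
(array([0.54242553, 0.40818254, 0.21006296]), array([[-0.98812876, -0.15356054,  0.00455138],
       [-0.15353902,  0.98813115,  0.0047537 ],
       [-0.00522734,  0.00399845, -0.99997834]]))
```

View pics/w4.png

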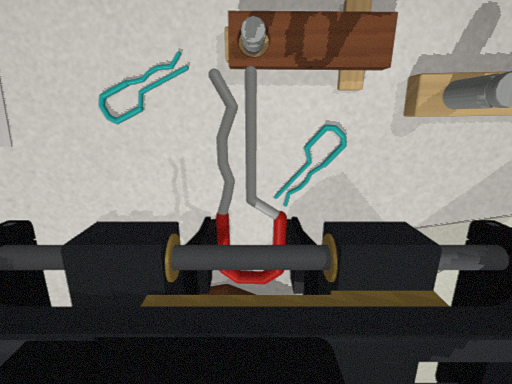

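View pics/s4.png

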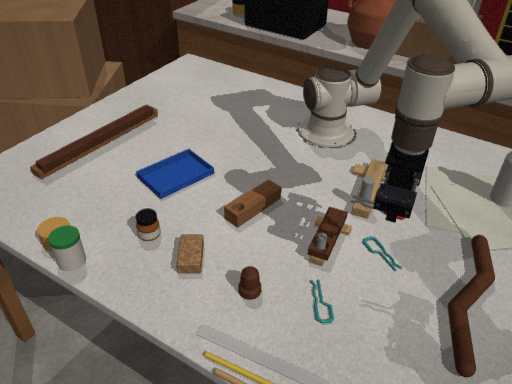

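Emit:
move_arm(
  series=[
    [[0,0,0,0,0,-9.2,-1],[0,0,0,0,0,-9.2,-1],[0,0,0,0,0,-9.2,-1],[0,0,0,0,0,-9.2,-1],[0,0,0,0,0,-9.2,-1],[0,0,0,0,0,-9.2,-1],[0,0,0,0,0,-9.2,-1],[0,0,0,0,0,0,-1]],
  ],
)

```text
time_s: 7.12
tcp_pos: [0.5406, 0.4068, 0.2041]
ee_rot: [[-0.29, -0.957, -0.003], [-0.957, 0.29, -0.003], [0.004, 0.002, -1.0]]
wrist_force: [0.8, 0.3, -1.1]
gripper_width: 0.47
```

Emit:
move_arm(
  series=[
    [[3,-0.5,0,0,0,0,-1],[5,-0.9,0,0,0,0,-1],[5.5,-1,0,0,0,0,-1],[5.5,-1,0,0,0,0,-1],[5.5,-1,0,0,0,0,-1],[5.5,-1,0,0,0,0,-1],[5.5,-1,0,0,0,0,-1],[5.5,-1,0,0,0,0,-1],[5.5,-1,0,0,0,0,-1],[5.5,-1,0,0,0,0,-1],[5.5,-1,0,0,0,0,-1],[5,-1,0,0,0,0,-1]],
  ],
)

```text
time_s: 8.62
tcp_pos: [0.4693, -0.2255, 0.2057]
ee_rot: [[-0.292, -0.957, -0.002], [-0.957, 0.292, 0.0], [0.0, 0.002, -1.0]]
wrist_force: [0.5, -0.1, -0.4]
gripper_width: 0.472
```

Emit:
move_arm(
  series=[
    [[3.5,-0.7,0,0,0,0,-1],[1.5,-0.3,0,0,0,0,-1],[0,0,0,0,0,0,-1],[0,0,0,0,0,0,-1]],
  ],
)

```text
time_s: 9.12
tcp_pos: [0.4656, -0.2735, 0.2063]
ee_rot: [[-0.288, -0.958, -0.0], [-0.958, 0.288, 0.0], [-0.0, 0.001, -1.0]]
wrist_force: [0.5, 0.2, -0.5]
gripper_width: 0.469
```

Run:
```python
from h import *
T=pose();c=cam('wrist'); c['T']=T; np.save('w5.npy',c,allow_pickle=True); cv2.imwrite('pics/w5.png',c['color']); 
print(T,np.degrees(np.arctan2(T[1][1,0],T[1][0,0])),r.sense()['joints'])
im=c['color'];hsv=cv2.cvtColor(im,cv2.COLOR_BGR2HSV)
m=cv2.inRange(hsv,(105,120,40),(125,255,255))
ct=max(cv2.findContours(m,cv2.RETR_EXTERNAL,cv2.CHAIN_APPROX_NONE)[0],key=cv2.contourArea)[:,0]
print(cv2.boundingRect(ct))
```

```text
(array([ 0.46555502, -0.27353503,  0.20632835]), array([[-2.87895758e-01, -9.57661654e-01, -4.36043201e-04],
       [-9.57661710e-01,  2.87895579e-01,  4.29846339e-04],
       [-2.86112447e-04,  5.41332815e-04, -9.99999813e-01]])) -106.73202065900564 [-1.32141094e+01  1.45218788e+01 -1.29340214e+01 -1.50952874e-02
 -6.25595721e+01  8.65238419e+01]
(190, 58, 120, 162)
```

View pics/w5.png

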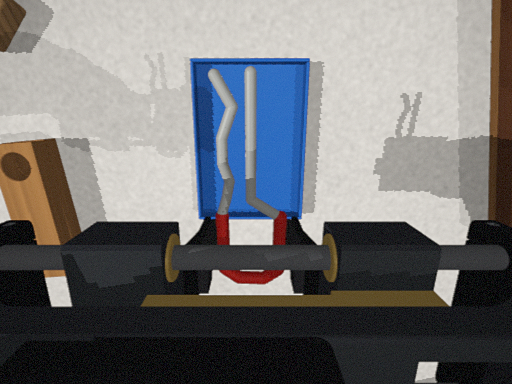

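Run:
```python
from h import *
c=np.load('w5.npy',allow_pickle=True).item(); T=c['T']
for uv in [(191,59),(309,59),(199.5,218),(302,218)]:
    for z in (.024,0): 
        p=onz(c,*uv,z,T); print(uv,z,p.round(4),((p-T[0])@T[1]*1000).round(1))
for uv in [(250,70),(213,72),(252,280)]:
    p=onz(c,*uv,T[0][2]+.012,T); print(uv,((p-T[0])@T[1]*1000).round(1))
```

```text
(191, 59) 0.024 [ 0.615  -0.2473  0.024 ] [ -68.1 -135.6  182.3]
(191, 59) 0 [ 0.6206 -0.2439  0.    ] [ -72.9 -140.   206.3]
(309, 59) 0.024 [ 0.5753 -0.3782  0.024 ] [  68.7 -135.3  182.2]
(309, 59) 0 [ 0.5781 -0.384   0.    ] [  73.4 -139.7  206.2]
(199.5, 218) 0.024 [ 0.4266 -0.1903  0.024 ] [-68.5  61.1 182.4]
(199.5, 218) 0 [ 0.4191 -0.1829  0.    ] [-73.3  70.4 206.4]
(302, 218) 0.024 [ 0.3865 -0.3229  0.024 ] [ 70.   61.4 182.3]
(302, 218) 0 [ 0.3763 -0.3248  0.    ] [ 74.8  70.7 206.3]
(250, 70) [  0.9 -94.6 -12.1]
(213, 72) [-18.1 -93.7 -12. ]
(252, 280) [  1.8  27.8 -12. ]
```

The clip lies centred over the tray to within 3 mm and parallel to it. Lowering.

Emit:
move_arm(
  series=[
    [[0,-0.2,3,0,0,0,-1],[0,0,5,0,0,0,-1],[0,0,5,0,0,0,-1],[0,0,3.5,0,0,0,-1],[0,0,2,0,0,0,-1],[0,0,1,0,0,0,-1],[0,0,0.3,0,0,0,-1],[0,0,0,0,0,0,-1]],
  ],
)

```text
time_s: 10.18
tcp_pos: [0.4682, -0.275, 0.0093]
ee_rot: [[-0.288, -0.958, 0.001], [-0.958, 0.288, -0.0], [0.0, -0.002, -1.0]]
wrist_force: [0.6, -0.0, -0.9]
gripper_width: 0.471
```

Emit:
move_arm(
  series=[
    [[0,0,0.2,0,0,0,-1],[0,0,0,0,0,0,0.1],[0,0,0,0,0,0,0.3],[0,0,0,0,0,0,0.3],[0,0,-1,0,0,0,0.3],[0,0,-4,0,0,0,0.3],[0,0,-5,0,0,0,0.3],[0,0,-5,0,0,0,0.3],[0,0,-5,0,0,0,1],[0,0,0,0,0,0,1]],
  ],
)

```text
time_s: 11.42
tcp_pos: [0.4699, -0.2761, 0.2123]
ee_rot: [[-0.288, -0.958, 0.011], [-0.958, 0.288, -0.004], [0.001, -0.012, -1.0]]
wrist_force: [0.3, -0.2, -0.3]
gripper_width: 0.798
```

Run:
```python
from h import *
T=pose();c=cam('wrist'); c['T']=T; np.save('w6.npy',c,allow_pickle=True); cv2.imwrite('pics/w6.png',c['color']); 
c=cam('top'); np.save('top6.npy',c,allow_pickle=True);cv2.imwrite('pics/t6.png',cv2.resize(c['color'][150:260,150:420],None,fx=2.9,fy=2.9))
```

```text
(no output)
```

View pics/w6.png

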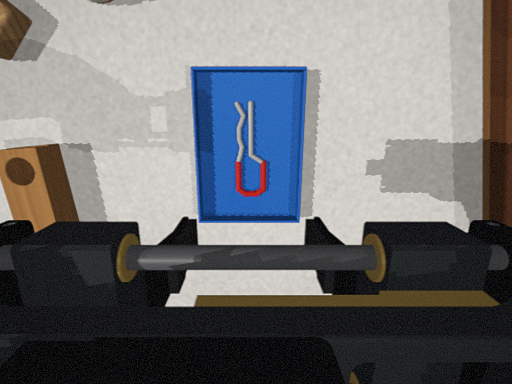

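View pics/t6.png

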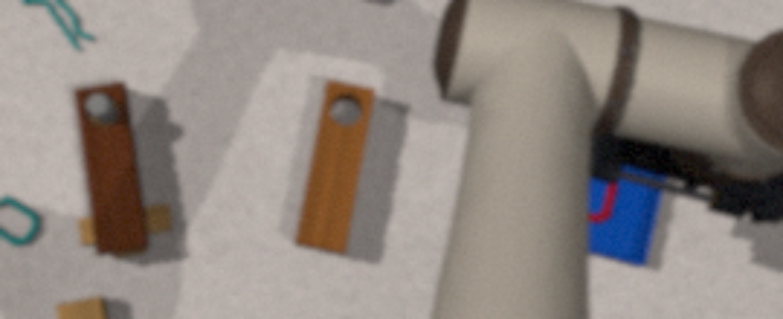

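The clip lies flat inside the tray (loop at (251,178), tips at (245,102)) and the board is still on the jig. Now to look at the pile.

Emit:
move_arm(
  series=[
    [[0,0,0,0,0,-4.4,1],[-3,0.9,0,0,0,0,1],[-5,1.4,0,0,0,0,1],[-5.2,1.5,0,0,0,0,1],[-5.2,1.5,0,0,0,0,1],[-4.8,1.4,0,0,0,0,1],[-3,0.9,0,0,0,0,1],[-2,0.6,-1,0,0,0,1],[0,0,0,0,0,0,1],[0,0,0,0,0,0,1]],
  ],
)

```text
time_s: 12.78
tcp_pos: [0.447, 0.0174, 0.2155]
ee_rot: [[-0.214, -0.977, -0.002], [-0.977, 0.214, -0.001], [0.001, 0.002, -1.0]]
wrist_force: [0.1, -1.0, -0.5]
gripper_width: 1.0
```

```bash
cat > brd.py <<'E'
from h import *
def meas(c,T,roi,lo,hi,z):
    hsv=cv2.cvtColor(c['color'],cv2.COLOR_BGR2HSV); m=cv2.inRange(hsv,lo,hi)
    m[:, :roi[0]]=0;m[:, roi[2]:]=0;m[:roi[1]]=0;m[roi[3]:]=0
    ct=max(cv2.findContours(m,cv2.RETR_EXTERNAL,cv2.CHAIN_APPROX_NONE)[0],key=cv2.contourArea)[:,0]
    P=np.array([onz(c,u,v,z,T)[:2]*1000 for u,v in ct],np.float32)
    return ct,cv2.minAreaRect(P)
E
python3 - <<'E'
from brd import *
T=pose();c=cam('wrist'); c['T']=T; np.save('w7.npy',c,allow_pickle=True); cv2.imwrite('pics/w7.png',c['color'])
ct,R=meas(c,T,(100,0,420,215),(5,90,50),(22,255,255),.044)
print(T[0],R,cv2.boundingRect(ct),np.degrees(np.arctan2(T[1][1,0],T[1][0,0])))
E
```

```text
[0.44697846 0.0174208  0.21552607] ((498.6674499511719, 7.351409912109375), (53.43668746948242, 179.09121704101562), 77.4809341430664) (225, 50, 48, 154) -102.36433921259105
```

View pics/w7.png

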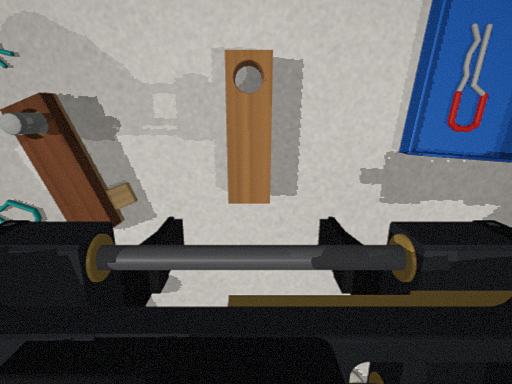

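The pile top measures 53.4 x 179.1 mm at (498.7, 7.4), long side at -12.5°. That matches the known size and agrees with the top camera to about 1.6 mm. Now the dark board.

Emit:
move_arm(
  series=[
    [[0,0,0,0,0,-7,1],[0,0,0,0,0,-7,1],[0,0,0,0,0,-7,1],[-2.5,-0.5,0,0,0,0,1],[-4.5,-0.8,0,0,0,0,1],[-5,-0.9,0,0,0,0,1],[-4.8,-0.8,0,0,0,0,1],[-3.5,-0.6,0,0,0,0,1],[-1.5,-0.3,0,0,0,0,1],[0,0,0,0,0,0,1],[0,0,0,0,0,0,1]],
  ],
)

```text
time_s: 14.2
tcp_pos: [0.4534, 0.2379, 0.2163]
ee_rot: [[0.149, -0.989, -0.001], [-0.989, -0.149, -0.001], [0.001, 0.001, -1.0]]
wrist_force: [0.4, -0.1, 0.4]
gripper_width: 0.997
```

Run:
```python
from brd import *
T=pose();c=cam('wrist'); c['T']=T; np.save('w8.npy',c,allow_pickle=True); cv2.imwrite('pics/w8.png',c['color'])
ct,R=meas(c,T,(150,0,400,215),(0,90,20),(13,255,140),.044)
print(T[0],R,cv2.boundingRect(ct),np.degrees(np.arctan2(T[1][1,0],T[1][0,0])))
```

```text
[0.4533586  0.23793705 0.2163273 ] ((501.9958801269531, 248.15745544433594), (179.19493103027344, 53.913082122802734), 8.428947448730469) (225, 53, 47, 153) -81.43243543800423
```

View pics/w8.png

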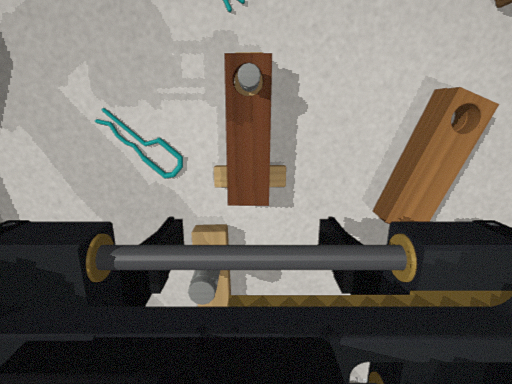

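Run:
```python
from h import *
for n,R in(('w7',(498.67,7.35)),('w8',(502.0,248.16))):
    c=np.load(n+'.npy',allow_pickle=True).item();T=c['T']
    d=np.array([R[0]/1000,R[1]/1000,T[0][2]])-T[0]; print(n,(T[1].T@d*1000).round(1))
c=np.load('top0.npy',allow_pickle=True).item()
for uv in [(178,262),(182,272),(187,237),(200,237)]: print([onz(c,*uv,z).round(3) for z in(.022,.044,.1)])
```

```text
w7 [ -1.2 -52.6  -0.1]
w8 [ -2.9 -49.6  -0. ]
[array([0.337, 0.278, 0.022]), array([0.337, 0.274, 0.044]), array([0.336, 0.263, 0.1  ])]
[array([0.307, 0.266, 0.022]), array([0.307, 0.262, 0.044]), array([0.308, 0.251, 0.1  ])]
[array([0.413, 0.252, 0.022]), array([0.412, 0.248, 0.044]), array([0.408, 0.238, 0.1  ])]
[array([0.412, 0.211, 0.022]), array([0.411, 0.208, 0.044]), array([0.407, 0.2  , 0.1  ])]
```

View pics/top1.png

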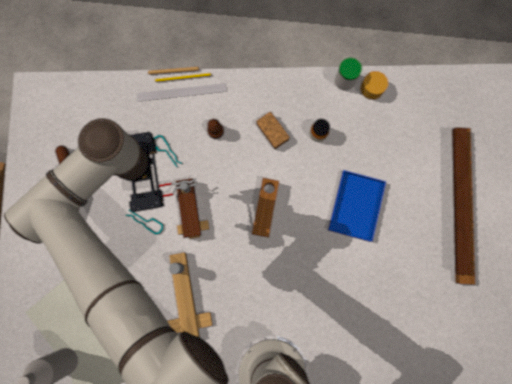

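Emit:
move_arm(
  series=[
    [[-0.2,-3,2,0,0,0,1],[0,-1.4,4,0,0,0,1],[0,0,5,0,0,0,1],[0,0,4,0,0,0,1],[0,0,2.5,0,0,0,1],[0,0,1.4,0,0,0,1],[0,0,0,0,0,0,1],[0,0,0,0,0,0,1]],
  ],
)

```text
time_s: 15.25
tcp_pos: [0.4975, 0.2483, 0.0288]
ee_rot: [[0.15, -0.989, 0.002], [-0.989, -0.15, 0.002], [-0.001, -0.002, -1.0]]
wrist_force: [-0.0, -0.2, -0.1]
gripper_width: 0.999
```

Run:
```python
from brd import *
T=pose();c=cam('wrist'); c['T']=T; cv2.imwrite('pics/w9.png',c['color']); print(T[0])
```

```text
[0.49748506 0.24832861 0.02881504]
```

View pics/w9.png

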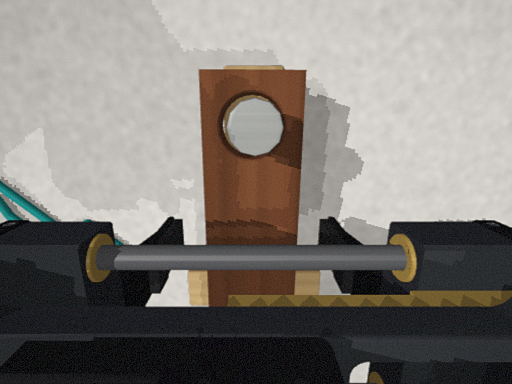

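The board is centred between the fingers (sides at columns 207 and 300, fingers at 182 and 320). Down 2 mm and close.

Emit:
move_arm(
  series=[
    [[0.1,0,0.2,0,0,0,1],[0,0,0,0,0,0,0.6],[0,0,0,0,0,0,0.3],[0,0,0,0,0,0,0],[0,0,0,0,0,0,-1],[0,0,0,0,0,0,-1],[0,0,0,0,0,0,-1]],
  ],
)

```text
time_s: 16.18
tcp_pos: [0.4969, 0.2471, 0.0256]
ee_rot: [[0.151, -0.989, 0.0], [-0.989, -0.151, 0.0], [-0.0, -0.0, -1.0]]
wrist_force: [-0.3, 1.1, -0.3]
gripper_width: 0.617
```

Emit:
move_arm(
  series=[
    [[0,0,-0.5,0,0,0,-1],[0,0,-1.5,0,0,0,-1],[0,0,-2,0,0,0,-1],[0,0,-2,0,0,0,-1],[0,0,-2,0,0,0,-1],[0,0,0,0,0,0,-1]],
  ],
)

```text
time_s: 16.92
tcp_pos: [0.4979, 0.2477, 0.108]
ee_rot: [[0.151, -0.989, 0.004], [-0.989, -0.151, 0.003], [-0.003, -0.004, -1.0]]
wrist_force: [-0.2, 0.5, -2.5]
gripper_width: 0.62
```

Run:
```python
from brd import *
T=pose();c=cam('wrist'); c['T']=T; cv2.imwrite('pics/w10.png',c['color']); np.save('w10.npy',c,allow_pickle=True);print(T[0])
```

```text
[0.49785219 0.2477349  0.10795625]
```

View pics/w10.png

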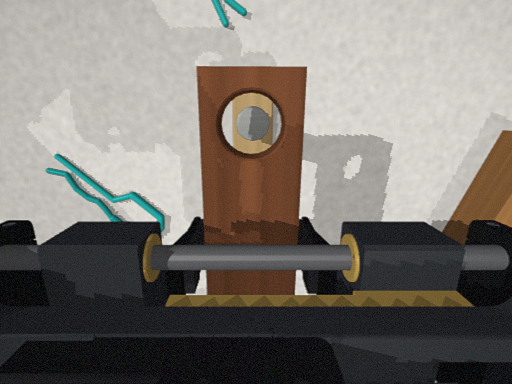

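Run:
```python
from h import *
c=np.load('w10.npy',allow_pickle=True).item();T=c['T']
z=T[0][2]+.0184
for uv in [(197,67),(307,67),(251,123),(205,215),(301,215),(252,90),(252,156)]: print(uv,((onz(c,*uv,z,T)-T[0])@T[1]*1000).round(1))
```

```text
(197, 67) [-25.4 -94.7 -17.9]
(307, 67) [ 28.5 -94.6 -18.1]
(251, 123) [  1.1 -68.  -18.1]
(205, 215) [-25.  -17.7 -18.3]
(301, 215) [ 29.1 -17.7 -18.4]
(252, 90) [  1.6 -84.  -18. ]
(252, 156) [  1.6 -51.  -18.2]
```

Emit:
move_arm(
  series=[
    [[0,0,-1,0,0,7.05,-1],[0,0,-1,0,0,7.05,-1],[0,0,0,0,0,7.05,-1],[2,-0.4,0,0,0,0,-1],[3.5,-0.7,0,0,0,0,-1],[4,-0.8,0,0,0,0,-1],[4,-0.8,0,0,0,0,-1],[4,-0.8,0,0,0,0,-1],[3.5,-0.7,0,0,0,0,-1],[2,-0.4,0,0,0,0,-1],[0.5,-0.2,0,0,0,0,-1],[0,0,0,0,0,0,-1]],
  ],
)

```text
time_s: 18.48
tcp_pos: [0.4924, 0.0066, 0.1252]
ee_rot: [[-0.217, -0.976, -0.001], [-0.976, 0.217, -0.0], [0.0, 0.001, -1.0]]
wrist_force: [0.2, -0.3, -2.4]
gripper_width: 0.621
```

Run:
```python
from h import *
T=pose();c=cam('wrist');c['T']=T; cv2.imwrite('pics/w11.png',c['color']); np.save('w11.npy',c,allow_pickle=True)
a=np.degrees(np.arctan2(T[1][1,0],T[1][0,0])); print(T[0],a, 'tool shift to target',(T[1].T@(np.array([.4939,.008,T[0][2]])-T[0])*1000).round(1))
c=cam('scene');cv2.imwrite('pics/s11.png',cv2.resize(c['color'][110:260,180:340],None,fx=4,fy=4))
```

```text
[0.49240969 0.00660651 0.12519326] -102.51929028622399 tool shift to target [-1.7 -1.2 -0. ]
```

View pics/w11.png

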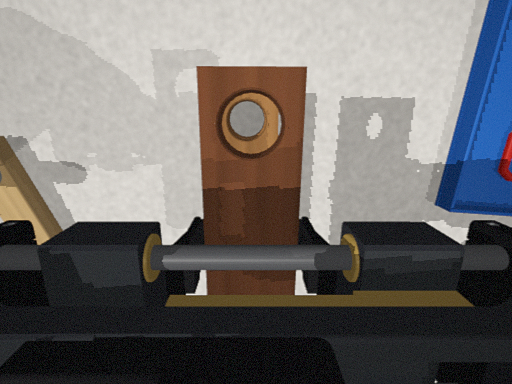

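View pics/s11.png

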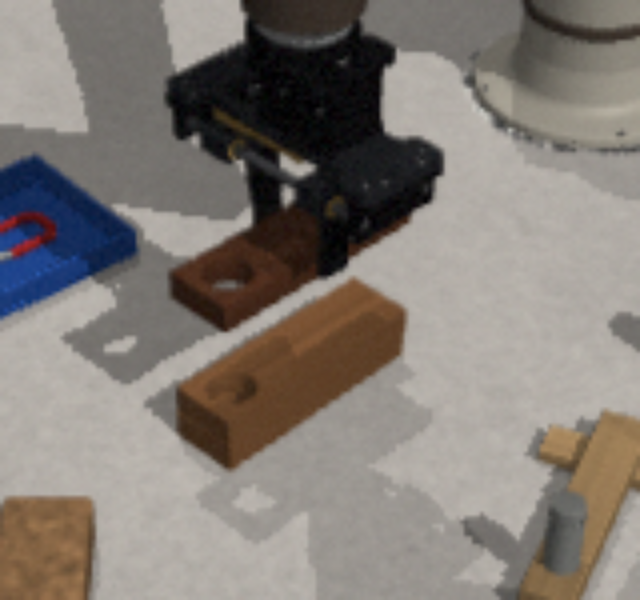

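Emit:
move_arm(
  series=[
    [[-0.17,-0.12,1.5,0,0,0,-1],[0,0,2.5,0,0,0,-1],[0,0,1.5,0,0,0,-1],[0,0,0.5,0,0,0,-1],[0,0,0,0,0,0,-1],[0,0,0,0,0,0,-1]],
  ],
)

```text
time_s: 19.32
tcp_pos: [0.4948, 0.0088, 0.066]
ee_rot: [[-0.216, -0.976, 0.001], [-0.976, 0.216, 0.0], [-0.001, -0.001, -1.0]]
wrist_force: [0.4, -0.4, -1.5]
gripper_width: 0.617
```

Run:
```python
from h import *
T=pose();c=cam('wrist');c['T']=T; cv2.imwrite('pics/w12.png',cv2.resize(c['color'][40:230,150:350],None,fx=3,fy=3)); np.save('w12.npy',c,allow_pickle=True)
a=np.degrees(np.arctan2(T[1][1,0],T[1][0,0])); print(T[0],a, 'tool shift to target',(T[1].T@(np.array([.4939,.008,T[0][2]])-T[0])*1000).round(1))
c=cam('scene');np.save('s12.npy',c,allow_pickle=True);cv2.imwrite('pics/s12.png',cv2.resize(c['color'][160:240,200:300],None,fx=7,fy=7,interpolation=cv2.INTER_CUBIC))
c=cam('top');cv2.imwrite('pics/t12.png',cv2.resize(c['color'][160:260,220:320],None,fx=6,fy=6,interpolation=cv2.INTER_CUBIC))
```

```text
[0.49483783 0.00877982 0.06601706] -102.4769219845707 tool shift to target [ 1.   0.7 -0. ]
```

View pics/w12.png

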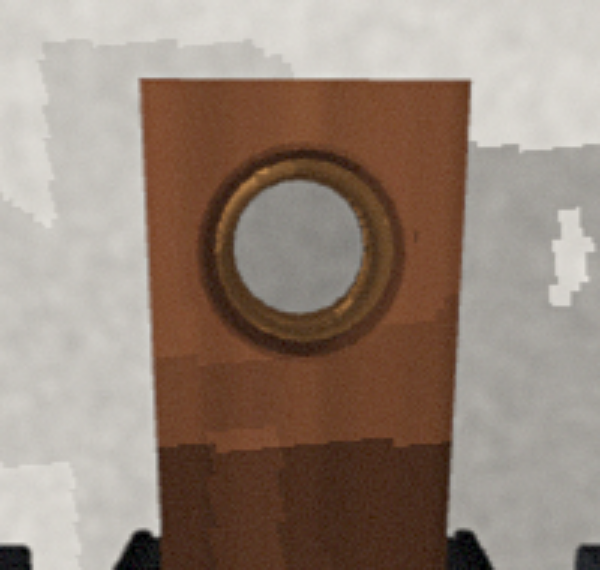

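View pics/s12.png

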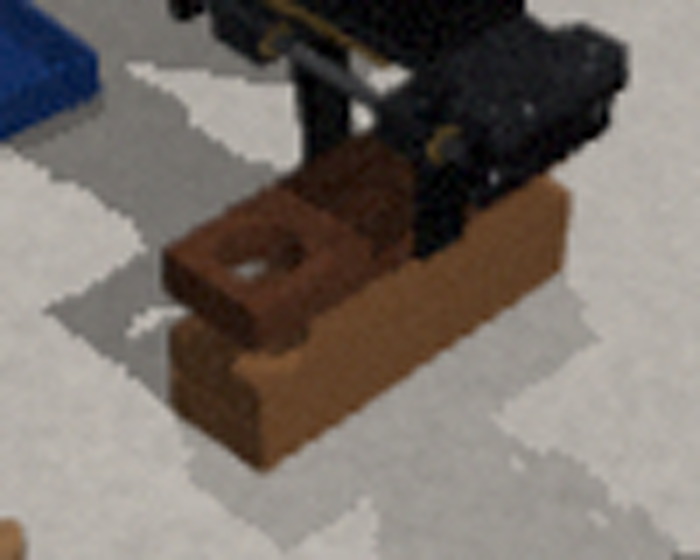

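View pics/t12.png

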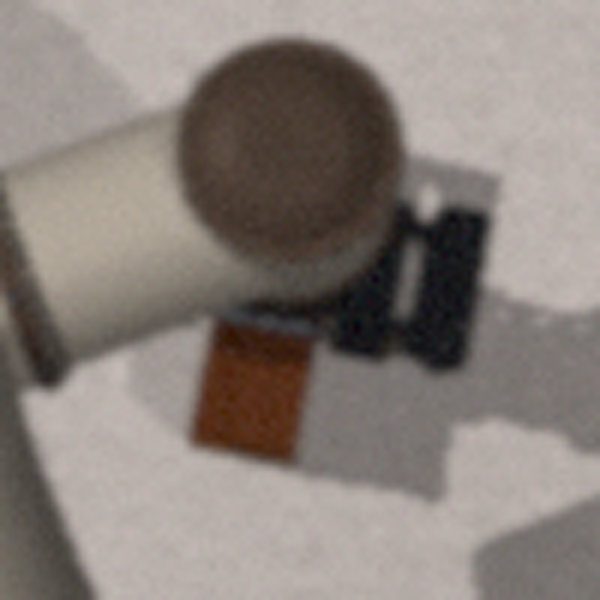

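Run:
```python
from h import *
c=np.load('w12.npy',allow_pickle=True).item();T=c['T']
def f(x,y,z): print(((onz(c,150+x/3,40+y/3,z,T)-T[0])@T[1]*1000).round(1))
zt=T[0][2]
for x in(200,404): f(x,252,zt+.0184)
for y in(149,356): f(302,y,zt+.0184)
print('pile hole at z0')
for x in(233,364): f(x,247,0.)
for y in(180,314): f(298,y,0.)
print('pile hole mid ring z=.044')
for x in(217,390): f(x,250,.044)
for y in(158,342): f(300,y,.044)
```

```text
[-16.4 -67.9 -18.3]
[ 18.7 -67.9 -18.3]
[  1.2 -84.6 -18.3]
[  1.1 -50.  -18.3]
pile hole at z0
[-17.7 -66.8  66.1]
[ 17.9 -66.8  66.1]
[  0.  -84.1  66.1]
[ -0.1 -48.8  66.1]
pile hole mid ring z=.044
[-17.6 -67.2  22.1]
[ 20.4 -67.1  22.1]
[  0.7 -86.2  22.1]
[  0.6 -47.   22.1]
```

By the holes, the board is within about 1 mm of the pile: board hole at (1.2,-67.3), pile hole at (0.1,-66.5), in tool mm. Lowering slowly.

Emit:
move_arm(
  series=[
    [[0,0.07,0.6,0,0,0,-1],[0,0,0.5,0,0,0,-1],[0,0,0.2,0,0,0,-1],[0,0,0,0,0,0,-1],[0,0,0,0,0,0,-1]],
  ],
)

```text
time_s: 20.1
tcp_pos: [0.4938, 0.0087, 0.0526]
ee_rot: [[-0.216, -0.976, 0.0], [-0.976, 0.216, -0.0], [-0.0, -0.0, -1.0]]
wrist_force: [-0.1, -0.3, -1.7]
gripper_width: 0.62
```

Emit:
move_arm(
  series=[
    [[0,0,0.2,0,0,0,-1],[0,0,0.1,0,0,0,-1],[0,0,0.1,0,0,0,-1],[0,0,0,0,0,0,-1]],
  ],
)

```text
time_s: 20.6
tcp_pos: [0.4936, 0.0086, 0.0485]
ee_rot: [[-0.216, -0.976, -0.0], [-0.976, 0.216, -0.0], [0.0, 0.0, -1.0]]
wrist_force: [0.5, 0.3, -1.9]
gripper_width: 0.616
```

Emit:
move_arm(
  series=[
    [[0,0,0.07,0,0,0,-1],[0,0,0,0,0,0,-1]],
  ],
)

```text
time_s: 20.85
tcp_pos: [0.4936, 0.0086, 0.0478]
ee_rot: [[-0.216, -0.976, -0.0], [-0.976, 0.216, -0.0], [0.0, 0.0, -1.0]]
wrist_force: [0.5, -0.1, -1.9]
gripper_width: 0.615
```

Emit:
move_arm(
  series=[
    [[0,0,0.07,0,0,0,-1],[0,0,0,0,0,0,-1]],
  ],
)

```text
time_s: 21.1
tcp_pos: [0.4937, 0.0087, 0.0475]
ee_rot: [[-0.216, -0.976, 0.0], [-0.976, 0.216, -0.0], [-0.0, -0.0, -1.0]]
wrist_force: [-1.3, 0.4, 1.5]
gripper_width: 0.619
```

Run:
```python
from h import *
print(r.sense()['wrist_force'])
c=cam('scene');cv2.imwrite('pics/s13.png',cv2.resize(c['color'][160:240,200:300],None,fx=7,fy=7,interpolation=cv2.INTER_CUBIC))
```

```text
[-1.29849548  0.40764131  1.51646155]
```

View pics/s13.png

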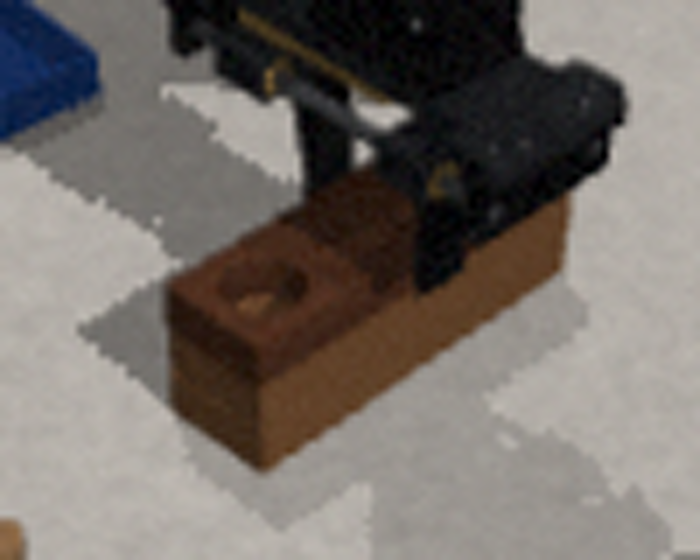

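The board now rests on the pile: the force went from -1.9 to +1.5 N, and the scene view shows the edges flush. Releasing and rising.

Emit:
move_arm(
  series=[
    [[0,0,0,0,0,0,0.4],[0,0,0,0,0,0,0.7],[0,0,0,0,0,0,1],[0,0,0,0,0,0,1],[0,0,-1,0,0,0,1],[0,0,-4,0,0,0,1],[0,1.5,-5,0,0,0,1],[0,2,-5,0,0,0,1],[0,1.5,-1.5,0,0,0,1],[0,0,0,0,0,0,1],[0,0,0,0,0,0,1]],
  ],
)

```text
time_s: 22.52
tcp_pos: [0.4447, 0.0193, 0.2116]
ee_rot: [[-0.216, -0.976, -0.001], [-0.976, 0.216, -0.0], [0.0, 0.001, -1.0]]
wrist_force: [0.5, 1.2, 0.2]
gripper_width: 1.0
```

Run:
```python
from brd import *
T=pose();c=cam('wrist'); cv2.imwrite('pics/w14.png',c['color'])
ct,R=meas(c,T,(150,0,400,215),(0,90,20),(13,255,140),.066); print(T[0],R,r.sense()['gripper_width'])
c=cam('scene');cv2.imwrite('pics/s14.png',cv2.resize(c['color'][130:240,130:300],None,fx=4.5,fy=4.5,interpolation=cv2.INTER_CUBIC))
```

```text
[0.44465032 0.01934214 0.21158813] ((499.1192626953125, 6.227272033691406), (53.040061950683594, 178.6752471923828), 77.20320892333984) 1.0024779778062416
```

View pics/w14.png

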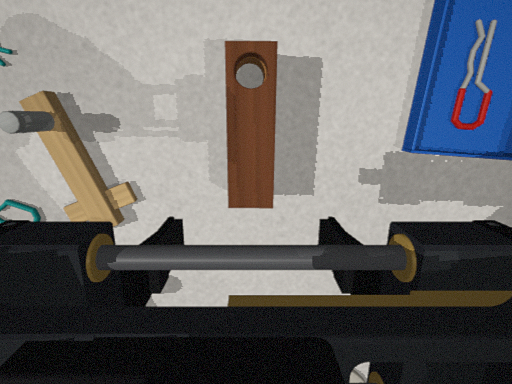

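View pics/s14.png

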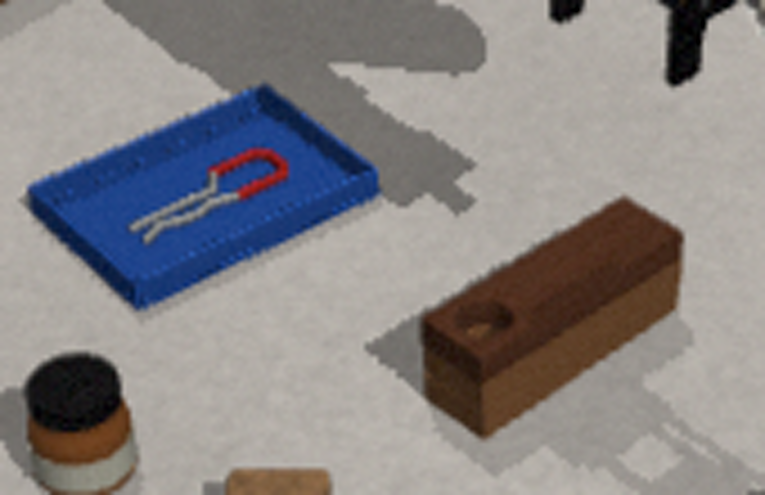

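The board is flush on the pile: it measures (499.1, 6.2) at -12.8°, against the pile's (498.7, 7.4) at -12.5°. The clip is flat in the tray and the gripper is clear. Handing in.

```bash
python3 -c "
from station import r
print(r.finish_job())"
```

```text
the job is handed in; nothing more can be done
None
```

The job is done and handed in at about 22.6 s of the 64 s allowed. The hand-in gives no verdict, so the results below are from my own checks.

- **Clip:** I gripped it across the red loop, pulled it straight out sideways and laid it in the blue tray. In the last pictures it lies flat, wholly inside the walls and near the middle. The board was still on the jig when I let the clip go.
- **Board:** I lifted it straight up off the post and set it on the pile, with about 3.5 N of contact just before I let go. It measured 1.2 mm and 0.3° off the pile top. The limits are 8 mm and 0.09 rad (about 5°). The last scene picture shows the edges of all three boards flush.
- **Robot:** The gripper is open and well clear, with the tool tip at 0.21 m.
- **Bystanders:** The arm went nowhere near the finial, wax jar or sanding block, but I did not measure them again at the end.

No check failed. My position estimates disagreed by 1–2.5 mm depending on the view. For the placement, I confirmed the alignment by looking through the two holes just before lowering.

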